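Clear two spent cores from a gravity spool track and restock it

ROBOT

A 6-joint arm with a two-finger parallel gripper is mounted at the origin on a cart in front of the work surface, level with it; the furniture and walls round the work are solid. World frame = base frame: x ahead of the robot, y to its left, z up, the work surface at z = 0. Lengths are in m, angles in rad, forces in N, time in s.
With the tool pointing down it reaches from about 0.375 to 0.975 m from the base axis. Payload 3.8 kg.
Tool frame: the origin (TCP) lies midway between the tips of the shut fingers; the grasp point (between the pads) lies 19 mm behind it; z points along the fingers, y is the line along which they close (so a half turn about z gives the same grasp; the last joint's range is limited). The gripper opens to 85 mm and grips with 20 to 120 N. Pads are 22 mm wide; open, the fingers measure 114 mm over their backs; the gripper's body (76 mm by 85 mm) begins 54 mm behind the grasp point. The pads swing forward as they close: fully open they stand 13 mm farther back than shut.
Start: joints at [-1.157, 0.264, 1.604, -0, 1.274, -0.037], TCP at [0.294, -0.608, 0.231] pointing down, gripper open.
Joint ranges: [-2.63, 2.63], [-0.94, 2.18], [0.31, 2.57], [-1.31, 4.45], [0, 2.66], [-2.55, 2.55]. Speed limits (rad/s): [2.57, 2.57, 3.14, 3.14, 3.14, 3.14].

INTERFACE

Orientations are given as a rotation vector (axis times angle).
In Python, from workcell import bot gives the robot as it stands.
- The arm moves only by the tool jog_arm, never from a script. Its argument "motion" is a list of rows, each a list of 5 numbers: the opening, from -1 (shut) to 1 (fully open), then the shift along the tool's x, y, z in mm, then the turn about the tool's z in degrees. In form: [[claw, x, y, z, twist], ...]. A call has 1 to 10 rows; each row shifts and turns the commanded pose from where the row before left it, along the tool's axes as they then stand; what a row does not reach is not made up. A row lasts 1/12 s, in which the tool goes at most 41.7 mm and 7.16 degrees, less where a joint would pass 70% of its speed; a pose out of reach is approached as far as the arm can. A call with a gripper value outside its range is refused whole. The fingers move at their own pace and stop on an object; "force" is the grip in N (left out, the last holds). Time passes only in rows, so rows that do not move let the fingers close. It gives the time, the measured TCP pose, the force, the opening and the grip force at its end, in the units of the state.
- bot.read_state(): the state, without advancing time (a new reading comes with each control period).
- bot.read_camera(name): name is "scene" or "top" or "wrist"; returns (picture, depth): 480x640x3 uint8, red, green, blue; 480x640 float32, m along the optical axis (not along the pixel's ray), 0 where there is no reading.
- bot.get_calibration(name): a dict with "vfov" (degrees; the focal length in pixels is half the picture's height over the tangent of half this angle, whatever the lens; pixels are square), "cx", "cy" (the principal point, pixels), "dist" ([k1, k2, p1, p2, k3] as OpenCV has them; the pictures are not rectified), "rvec" (rotation vector, rad) and "tvec" (3), from world to camera coordinates, as OpenCV has them; the wrist camera has in their place "tool_from_camera" (4x4, takes a point from camera to tool coordinates, whose origin is the TCP and whose axes are the flange's). Camera axes: x right, y down, z forward; pixel columns grow to the right and rows downward; lengths in m; the calibration is good to about 2 mm. A picture is of the moment at which its call begins: read the wrist's pose just before it. get_calibration takes no time and is no camera call.
- bot.finish_job(): hands the job in; it is judged then, once.
The state is a dict: "time": time; "q": joint angles; "joint_vel": joint speeds; "joint_torque": joint torques, N m; "tool_pos": TCP position; "tcp_rot": TCP orientation; "wrist_force": force on the tool from outside, world axes, zero at the start; "torque": the same for the moment, N m; "width": opening from 0.0 (shut) to 1.0 (fully open); "grip_force": force on a finger pad.
Only numpy, scipy, OpenCV 4.12 (cv2) and the standard library are available. Lean on these libraries where they do the work, as an engineer would, in place of code of your own. Each camera call takes 0.05 s, during which the arm holds its last target. There are 200 camera calls.

TASK

Slide the green tray snugly into the corner formed by the spool track's open side and the low wooden fence beside its stop, then push the two bare cardboard cores endwise out of the bottom of the track into the tray, one after the other, so that each time the next spool rolls down to the stop. Push them, do not lift anything that already lies on the track. Last, lay the new blue spool from its dark cradle on the upper part of the track, crosswise like the others, so that it rolls down behind them; leave the tray in its corner and do not disturb the jar, the white thread spool or the pin tin.

Things in the scene. Friction and masses are not known exactly. Their poses are not given: they have to be found in the camera images.
- spool_track: Fixed plywood gravity track. Origin on the bench, under the uphill face of the stop, at mid-width; x points uphill, y across towards the outlet side, z up. The floor's top is 36 mm high at x=0, rises at 10 degrees to x=190 mm (69 mm high) and is 118 mm wide. Stop: block 66 mm high, x -20 to 0, full width. Spools lie across the track and roll freely.
- outlet (a point): Point on the track floor's +y edge where cores leave, at x=18, y=59, z=39 mm of the track. The side walls (inner faces y=+-51, outer +-59, about 22 mm above the floor) run only from x=44 to 190 mm; between the stop and x=44 mm both sides are open, so a finger put down beside the -y end can push the core at the stop endwise through to +y.
- tray_home (a point): Fixed mark on the bench where the tray's origin belongs: x=40.5, y=116 mm of the track, axes parallel to the track's. A wooden fence 30 mm high stands there beyond the stop's +y end (y 59 to 113 mm), uphill face at x=-12.5 mm: home, the tray's -x wall touches the fence and its open side touches the track's side.
- catch_tray: Loose green tray, 0.6 kg, 106 (x) x 114 (y) x 58 mm high, origin at the centre of its underside. Walls 9 mm thick, 58 mm high on the -x, +x and +y sides; the -y side is open and faces the track; inside it is 88 x 105 mm. The floor's top falls from 33 mm high at the -x wall to 21 mm at the +x wall, so a core that comes in rolls to the +x wall.
- core_lower: Bare cardboard core, solid cylinder 36 mm in diameter, 90 mm long, about 50 g, lying across the track against the stop at the start; its origin is at its centre and its y axis runs along the cylinder.
- core_upper: Second bare cardboard core, same size, lying just uphill of the first at the start; its origin is at its centre and its y axis runs along the cylinder.
- full_lower: Full blue spool, 40 mm in diameter, 90 mm long, about 90 g, third in the queue at the start; its origin is at its centre and its y axis runs along the cylinder. At the stop its centre is at x=20 mm, z=60 mm in the frame of the track.
- full_upper: Full blue spool of the same size, fourth in the queue at the start; its origin is at its centre and its y axis runs along the cylinder.
- new_spool: New full blue spool, 40 mm in diameter, 90 mm long, about 90 g, lying in the cradle, its centre 27 mm above the bench; its origin is at its centre and its y axis runs along the cylinder. It rolls freely on the track.
- spool_cradle: Fixed dark wooden cradle, 64 (x) x 100 (y) x 12 mm, origin at the centre of its underside, two ridges along y that keep the new spool from rolling.
- jar_orange_lid: Bystander: jar with an orange lid, 64 mm in diameter, 72 mm high, origin at the centre of its underside.
- thread_spool_4: Bystander: standing spool of white thread, 33 mm in diameter, 58 mm high, origin at the centre of its underside.
- pin_tin: Bystander: round dark blue tin, 62 mm in diameter, 27 mm high, origin at the centre of its underside.

How it is judged:
On the way, in this order (a step that is already met when the one before it is completed fails the run):
1. the tray is home in the corner (within about 12 mm) (x of catch_tray in the frame of spool_track between 0.0285 and 0.0525 m and y of catch_tray in the frame of spool_track between 0.103 and 0.128 m and angle between the x axis of catch_tray and the x axis of spool_track, either way round below 0.12 rad), for 0.2 s.
2. the first core lies in the tray and the second has rolled to the stop (x of core_lower in the frame of catch_tray between -0.045 and 0.045 m and y of core_lower in the frame of catch_tray between -0.025 and 0.025 m and z of core_lower in the frame of catch_tray between 0.03 and 0.062 m and x of core_upper in the frame of spool_track between 0.012 and 0.024 m and y of core_upper in the frame of spool_track between -0.012 and 0.012 m and z of core_upper in the frame of spool_track between 0.052 and 0.064 m), for 0.2 s.
3. the second core lies in the tray and a full spool has rolled to the stop (x of core_lower in the frame of catch_tray between -0.045 and 0.045 m and y of core_lower in the frame of catch_tray between -0.025 and 0.025 m and z of core_lower in the frame of catch_tray between 0.03 and 0.062 m and x of core_upper in the frame of catch_tray between -0.045 and 0.045 m and y of core_upper in the frame of catch_tray between -0.025 and 0.025 m and z of core_upper in the frame of catch_tray between 0.03 and 0.062 m and x of full_lower in the frame of spool_track between 0.014 and 0.026 m and y of full_lower in the frame of spool_track between -0.012 and 0.012 m and z of full_lower in the frame of spool_track between 0.054 and 0.066 m), for 0.2 s.
4. the new spool lies on the track behind the other two (x of full_lower in the frame of spool_track between 0.014 and 0.026 m and y of full_lower in the frame of spool_track between -0.012 and 0.012 m and z of full_lower in the frame of spool_track between 0.054 and 0.066 m and x of full_upper in the frame of spool_track between 0.052 and 0.068 m and y of full_upper in the frame of spool_track between -0.012 and 0.012 m and z of full_upper in the frame of spool_track between 0.061 and 0.073 m and x of new_spool in the frame of spool_track between 0.09 and 0.11 m and y of new_spool in the frame of spool_track between -0.012 and 0.012 m and z of new_spool in the frame of spool_track between 0.068 and 0.08 m), for 0.2 s.
At the end, for the whole second after the job is handed in: The tray is in its corner (within 12 mm and 0.12 rad), both cores lie inside it, and the three full spools lie in a queue on the track, the first against the stop (within 6 mm) and the others behind it touching (within 8 and 10 mm), the new one last; everything is released and at rest (all of step 1 and all of step 4 and x of core_lower in the frame of catch_tray between -0.045 and 0.045 m and y of core_lower in the frame of catch_tray between -0.025 and 0.025 m and z of core_lower in the frame of catch_tray between 0.03 and 0.062 m and x of core_upper in the frame of catch_tray between -0.045 and 0.045 m and y of core_upper in the frame of catch_tray between -0.025 and 0.025 m and z of core_upper in the frame of catch_tray between 0.03 and 0.062 m and linear speed of each of core_lower, core_upper, full_lower, full_upper, new_spool, catch_tray below 0.03 m/s).
It fails at once if a spool or core that lay on the track was lifted (height (world z) of core_lower above 0.081 m or height (world z) of core_upper above 0.086 m or height (world z) of full_lower above 0.095 m or height (world z) of full_upper above 0.103 m).
It fails at once if a bystander was moved more than 25 mm (distance of any of jar_orange_lid, thread_spool_4, pin_tin from where it was at the start of the episode above 0.025 m).
It also fails if it takes over 64 s, if anything falls off the work surface, if the arm or the gripper's body presses on something with over 40 N, if the wrist force passes 120 N, or if a joint passes its speed limit or range.

## Working session

There is one attempt and no reset: what is moved stays moved. The work goes in short steps, Python scripts to look and compute and a tool call to move; the robot and the scene stay as the last step left them, time stands still between calls to the robot, and variables do not carry over. Pictures are saved under pics/ and viewed, at most 10 in all, crops included, and the job is handed in when it is done.

Besides the shell and the picture viewer there is one more tool, called after "Request:" as name(argument=value, ...), one argument or row to a line, values as JSON. jog_arm: Moves the arm, as the interface text tells. Its arguments: {"type":"object","properties":{"motion":{"type":"array"},"force":{"type":"number"}},"required":["motion"]}

```bash
mkdir -p pics
cat > h.py <<'E'
import numpy as np, cv2
from workcell import bot
def K(c):
    f=240/np.tan(np.radians(c["vfov"])/2); return np.array([[f,0,c["cx"]],[0,f,c["cy"]],[0,0,1.]])
def pose(name,st=None):
    c=bot.get_calibration(name)
    if name=="wrist":
        st=st or bot.read_state(); T=np.eye(4); T[:3,:3]=cv2.Rodrigues(np.array(st["tcp_rot"],float))[0]; T[:3,3]=st["tool_pos"]
        return c,T@np.array(c["tool_from_camera"])
    T=np.eye(4); T[:3,:3]=cv2.Rodrigues(np.array(c["rvec"],float))[0]; T[:3,3]=np.ravel(c["tvec"])
    return c,np.linalg.inv(T)
def ray(cp,uv):
    c,T=cp; p=cv2.undistortPoints(np.array(uv,float).reshape(-1,1,2),K(c),np.array(c["dist"],float)).reshape(-1,2)
    d=np.c_[p,np.ones(len(p))]@T[:3,:3].T; return T[:3,3],d
def onplane(cp,uv,z):
    o,d=ray(cp,uv); return o+d*((z-o[2])/d[:,2])[:,None]
def cloud(cp,dep):
    v,u=np.mgrid[0:480,0:640]; o,d=ray(cp,np.c_[u.ravel(),v.ravel()])
    P=o+d*dep.reshape(-1,1); P[dep.ravel()==0]=np.nan; return P.reshape(480,640,3)
def save(n,im): cv2.imwrite("pics/"+n,cv2.cvtColor(im,cv2.COLOR_RGB2BGR))
E
python3 - <<'E'
from h import *
for n in ("top","scene"):
    im,d=bot.read_camera(n); save(n+"0.png",im); np.savez(n+"0.npz",im=im,d=d)
    c,T=pose(n); print(n,T[:3,3].round(3),T[:3,2].round(2),(d>0).mean(), c["vfov"])
print(bot.read_state())
print(bot.get_calibration("wrist"))
E
```

```text
top [0.375 0.133 0.917] [ 0.18  0.03 -0.98] 0.99607421875 55.83806266703978
scene [ 0.055 -0.667  0.59 ] [ 0.45  0.76 -0.47] 0.995966796875 44.17413020029947
{'time': 0.1, 'q': array([-1.15690390e+00,  2.64661588e-01,  1.60523530e+00,  4.84124152e-06,
        1.27365428e+00, -3.69071607e-02]), 'joint_vel': array([ 0.0018001 , -0.00139256, -0.00295715, -0.0009605 ,  0.00045645,
       -0.00142003]), 'joint_torque': array([ 2.66418438e-04, -5.16707611e+01, -3.68591201e+01,  3.35521243e-06,
        6.26309033e-03,  1.36447706e-07]), 'tool_pos': array([ 0.29382491, -0.60698135,  0.23009858]), 'tcp_rot': array([-3.06024998e+00, -7.01701241e-01,  5.68967304e-04]), 'wrist_force': array([-0.36984395,  0.05118824, -0.72060227]), 'torque': array([ 0.0305364 , -0.01974031,  0.02627589]), 'grip_force': 0.0, 'width': 0.9979435889917478}
{'vfov': 64.21664263456856, 'cx': 317.694233124366, 'cy': 240.58447523243666, 'dist': array([-0.011257,  0.      ,  0.      ,  0.      ,  0.      ]), 'tool_from_camera': array([[ 6.92511528e-04, -9.63720652e-01, -2.66912019e-01,
         6.79393319e-02],
       [ 9.99999755e-01,  6.94244318e-04,  8.78707955e-05,
         1.14395933e-04],
       [ 1.00619252e-04, -2.66912014e-01,  9.63720897e-01,
        -1.41951874e-01],
       [ 0.00000000e+00,  0.00000000e+00,  0.00000000e+00,
         1.00000000e+00]])}
```

View pics/top0.png

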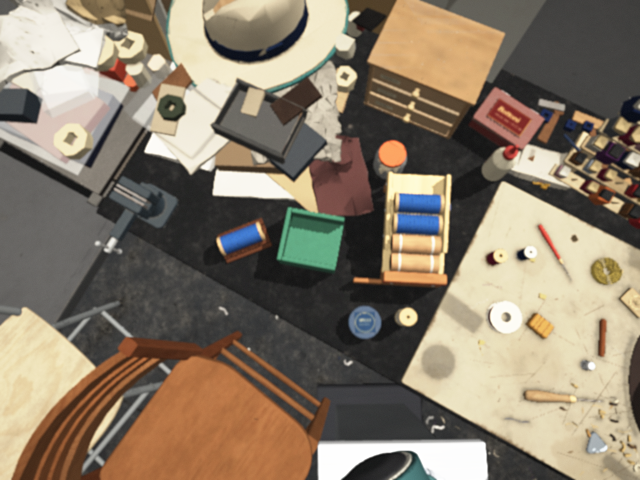

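View pics/scene0.png

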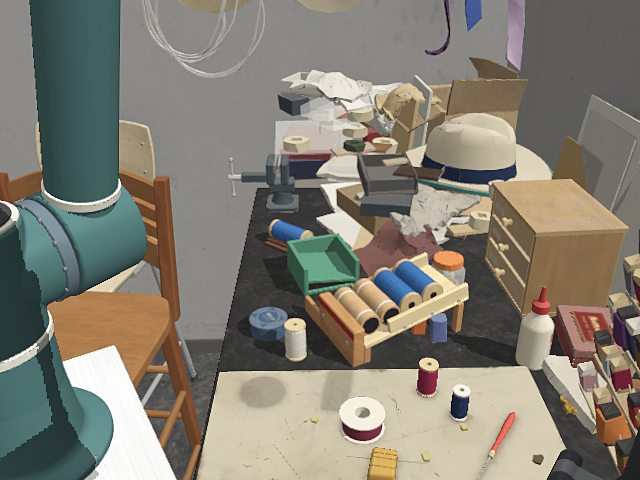

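The top view shows the track with its stop at about (413,280) and its uphill end at (418,180). The fence is at (367,281), the tray at (310,240) and the new spool at (243,238) in its cradle. The jar is at (391,157), the tin at (365,322) and the white thread at (405,317). Uphill is world +x and the outlet side is world +y.

```bash
cat > meas.py <<'E'
from h import *
def rect(P,lo,hi):
    m=np.isfinite(P[:,2])&(P[:,2]>lo)&(P[:,2]<hi); q=P[m][:,:2]; r=cv2.minAreaRect((q*1000).astype(np.float32)); return r,m.sum()
E
python3 - <<'E'
from meas import *
z=np.load("top0.npz"); im,d=z["im"],z["d"]; cp=pose("top"); P=cloud(cp,d)
hsv=cv2.cvtColor(im,cv2.COLOR_RGB2HSV)
def comps(m,mn=80):
    n,l,s,c=cv2.connectedComponentsWithStats(m.astype(np.uint8))
    for i in range(1,n):
        if s[i,4]>mn: yield l==i,s[i],c[i]
H,S,V=hsv[...,0],hsv[...,1],hsv[...,2]
print("bench z",np.nanmedian(P[295:320,270:300,2]))
roi=np.zeros((480,640),bool); roi[140:340,200:460]=1
for nm,m in (("green",(H>65)&(H<90)&(S>100)&roi),("blue",(H>100)&(H<125)&(S>150)&roi),("orange",(H<12)&(S>150)&(V>180)&roi)):
    for a,s,c in comps(m):
        p=P[a]; zt=np.nanpercentile(p[:,2],97); q=p[p[:,2]>zt-0.008]
        r=cv2.minAreaRect((q[:,:2]*1000).astype(np.float32)); print(nm,c.round(),s[4],"ztop",zt.round(4),"mean",np.nanmean(q,0).round(4),[np.round(x,1) for x in r])
# track top of walls and stop
m=roi&(P[...,2]>0.058)&(P[...,2]<0.1)
print("pts",m.sum())
# per-pixel rows of heights through track
for v in (185,200,240,262,270,278,282):
    print(v,[(u,*(P[v,u]*1000).round(0).astype(int)) for u in (376,381,384,388,392,400,415,430,442,446,449)])
# bystanders
for u,v in ((365,322),(405,317),(391,157)): print((u,v),P[v,u].round(3))
E
```

```text
bench z -0.0010975556574212564
green [310. 240.] 3246 ztop 0.059 mean [0.5437 0.1787 0.057 ] [array([543.1, 164. ]), array([114.1, 106.2]), np.float64(77.9)]
blue [419. 203.] 657 ztop 0.0993 mean [ 0.5995 -0.0416  0.0958] [array([599.6, -41.9]), array([72.8, 29.2]), np.float64(85.6)]
blue [418. 224.] 664 ztop 0.0923 mean [ 0.5608 -0.0376  0.0887] [array([560.6, -37.7]), array([73. , 30.8]), np.float64(86.0)]
blue [240. 239.] 621 ztop 0.0464 mean [0.5506 0.305  0.0426] [array([550.7, 304.7]), array([30.7, 72.4]), np.float64(22.0)]
orange [392. 153.] 112 ztop 0.0743 mean [0.7049 0.0015 0.0713] [array([7.061e+02, 1.000e-01]), array([52. , 51.4]), np.float64(6.7)]
pts 9442
185 [(376, np.int64(665), np.int64(26), np.int64(-2)), (381, np.int64(665), np.int64(16), np.int64(-1)), (384, np.int64(664), np.int64(10), np.int64(3)), (388, np.int64(637), np.int64(13), np.int64(86)), (392, np.int64(644), np.int64(2), np.int64(64)), (400, np.int64(643), np.int64(-13), np.int64(64)), (415, np.int64(643), np.int64(-42), np.int64(64)), (430, np.int64(642), np.int64(-71), np.int64(65)), (442, np.int64(6
[... 3008 characters left out ...]
t64(458), np.int64(38), np.int64(30)), (381, np.int64(458), np.int64(28), np.int64(30)), (384, np.int64(456), np.int64(26), np.int64(56)), (388, np.int64(455), np.int64(19), np.int64(59)), (392, np.int64(455), np.int64(12), np.int64(63)), (400, np.int64(454), np.int64(-3), np.int64(65)), (415, np.int64(454), np.int64(-31), np.int64(64)), (430, np.int64(453), np.int64(-59), np.int64(64)), (442, np.int64(452), np.int64(-81), np.int64(65)), (446, np.int64(452), np.int64(-88), np.int64(68)), (449, np.int64(458), np.int64(-111), np.int64(1))]
(365, 322) [0.382 0.062 0.027]
(405, 317) [ 0.389 -0.011  0.054]
(391, 157) [0.699 0.003 0.072]<stdin>:20: RuntimeWarning: invalid value encountered in cast
```

Run:
```python
from meas import *
z=np.load("top0.npz"); im,d=z["im"],z["d"]; cp=pose("top"); P=cloud(cp,d)
roi=np.zeros((480,640),bool); roi[165:295,378:455]=1
m=roi&(P[...,2]>0.045)&(P[...,2]<0.11)
m=cv2.morphologyEx(m.astype(np.uint8),cv2.MORPH_OPEN,np.ones((3,3)))>0
n,l,s,c=cv2.connectedComponentsWithStats(m.astype(np.uint8)); i=1+s[1:,4].argmax(); m=l==i
r=cv2.minAreaRect((P[m][:,:2]*1000).astype(np.float32)); print("track",r,cv2.boxPoints(r).round(1).tolist())
# stop top and walls
q=P[m]; a=np.radians(r[2]); 
for y in (-5.5,-5,-4.5,-4,-6):
    t=np.radians(y); X=q[:,:2]@[np.cos(t),np.sin(t)]*1000; Y=q[:,:2]@[-np.sin(t),np.cos(t)]*1000
    print(y,np.percentile(X,[.5,99.5]).round(1),np.percentile(Y,[.5,1,99,99.5]).round(1))
print("line", [ (v,P[v,u].round(3).tolist()) for v,u in ((262,405),(243,405))])
st=bot.read_state(); R=cv2.Rodrigues(st["tcp_rot"])[0]; print(R.round(3))
```

```text
track ((569.7320556640625, -37.563941955566406), (131.1749267578125, 240.3782196044922), 89.04667663574219) [[448.5, -101.0999984741211], [688.7999877929688, -105.0999984741211], [691.0, 26.0], [450.70001220703125, 30.0]]
-5.5 [452.3 681.1] [-43.4 -42.5  75.3  79.1]
-5 [452.5 681.8] [-48.2 -47.4  69.7  73.2]
-4.5 [452.7 682.2] [-53.1 -52.4  64.4  67.3]
-4 [452.8 682.7] [-58.3 -57.4  59.6  61.3]
-6 [452.  680.5] [-38.6 -37.7  80.9  85. ]
line [(262, [0.491, -0.013, 0.072]), (243, [0.525, -0.014, 0.08])]
[[ 0.9    0.436 -0.001]
 [ 0.436 -0.9    0.002]
 [ 0.    -0.002 -1.   ]]
```

Run:
```python
from meas import *
z=np.load("top0.npz"); im,d=z["im"],z["d"]; cp=pose("top"); P=cloud(cp,d)
roi=np.zeros((480,640),bool); roi[165:295,378:455]=1
m=roi&(P[...,2]>0.042)&(P[...,2]<0.11); q=P[m]*1000
L=[]
for a in range(455,645,12):
    b=q[(q[:,0]>=a)&(q[:,0]<a+12)]; L.append((a+6,np.percentile(b[:,1],2),np.percentile(b[:,1],98)))
L=np.array(L); print(L.round(0).tolist())
for k in (1,2):
    v=cv2.fitLine(np.c_[L[:,0],L[:,k]].astype(np.float32),cv2.DIST_HUBER,0,.01,.01).ravel(); print("edge",np.degrees(np.arctan2(v[1],v[0])).round(2),v[2:])
# stop: front/back x as function of y: points z .06-.07 near x 445..475
s=q[(q[:,0]>440)&(q[:,0]<485)&(q[:,2]>58)]
B=[]
for y in range(-85,20,15):
    b=s[(s[:,1]>=y)&(s[:,1]<y+15)]; B.append((y+7.5,b[:,0].min(),np.percentile(b[:,0],5)))
print(np.round(B,1).tolist())
# fence
f=P[276:288,352:380].reshape(-1,3)*1000; f=f[(f[:,2]>24)&(f[:,2]<36)]; r=cv2.minAreaRect(f[:,:2].astype(np.float32)); print("fence",r,f.min(0),f.max(0))
```

```text
[[461.0, -87.0, 28.0], [473.0, -75.0, 26.0], [485.0, -76.0, 13.0], [497.0, -77.0, 13.0], [509.0, -91.0, 16.0], [521.0, -93.0, 23.0], [533.0, -93.0, 22.0], [545.0, -93.0, 21.0], [557.0, -95.0, 20.0], [569.0, -96.0, 19.0], [581.0, -97.0, 18.0], [593.0, -98.0, 17.0], [605.0, -100.0, 17.0], [617.0, -101.0, 16.0], [629.0, -102.0, 15.0], [641.0, -101.0, 14.0]]
edge -5.6 [565.0118  -95.62273]
edge -4.33 [543.8       21.276228]
[[-77.5, 449.1, 450.6], [-62.5, 449.1, 450.8], [-47.5, 449.6, 451.4], [-32.5, 451.4, 452.9], [-17.5, 451.9, 453.7], [-2.5, 454.0, 454.7], [12.5, 454.6, 455.1]]
fence ((461.8869934082031, 56.344566345214844), (49.14122772216797, 8.40876293182373), 86.02705383300781) [456.43628361  32.08199502  24.9687469 ] [467.31784408  80.85216973  32.88199705]
```

Request:
jog_arm(
  motion=[
    [-0.4,28.2,-29.9,0,0],
    [-0.4,28.2,-29.9,0,0],
    [-0.4,28.2,-29.9,0,0],
    [-0.4,28.2,-29.9,0,0],
    [-0.4,28.2,-29.9,0,0],
    [-0.4,28.2,-29.9,0,0],
    [-0.4,28.2,-29.9,0,0],
    [-0.4,28.2,-29.9,0,0],
    [-0.4,28.2,-29.9,0,0],
    [-0.4,28.2,-29.9,0,0],
  ],
  force=40,
)

```text
time: 0.93
tool_pos: [0.4174, -0.2135, 0.231]
tcp_rot: [-3.062, -0.701, 0.0]
wrist_force: [0.7, -0.0, -0.0]
width: 0.3
grip_force: 0.0
```

Request:
jog_arm(
  motion=[
    [-0.4,28.2,-29.9,0,0],
    [-0.4,28.2,-29.9,0,0],
    [-0.4,28.2,-29.9,0,0],
    [-0.4,28.2,-29.9,0,0],
    [-0.4,28.2,-29.9,0,0],
    [-0.4,28.2,-29.9,0,0],
    [-0.4,28.2,-29.9,0,0],
    [-0.4,28.2,-29.9,0,0],
    [-0.4,28.2,-29.9,0,0],
    [-0.4,28.2,-29.9,0,0],
  ],
)

```text
time: 1.77
tool_pos: [0.541, 0.1785, 0.2308]
tcp_rot: [3.062, 0.703, -0.001]
wrist_force: [0.6, -0.9, 1.2]
width: 0.3
grip_force: 0.0
```

Request:
jog_arm(
  motion=[
    [-0.4,28.2,-29.9,0,0],
    [-0.4,0,0,4,-7.1],
    [-0.4,0,0,4,-7.1],
    [-0.4,0,0,4,-7.1],
    [-0.4,0,0,4,-7.1],
    [-0.4,0,0,4,-7.1],
    [-0.4,0,0,4,-7.1],
    [-0.4,0,0,4,-7.1],
    [-0.4,0,0,4,-7.1],
    [-0.4,0,0,4,-7.1],
  ],
)

```text
time: 2.6
tool_pos: [0.5531, 0.2155, 0.1944]
tcp_rot: [-2.219, -2.223, 0.002]
wrist_force: [0.8, -0.1, 0.9]
width: 0.299
grip_force: 0.0
```

Request:
jog_arm(
  motion=[
    [-0.4,0,0,4,-7.1],
    [-0.4,0,0,4,-7.1],
    [-0.4,0,0,4,-7.1],
    [-0.4,0,0,4,-7.1],
    [-0.4,0,0,4,-7.1],
    [-0.4,0,0,4,-7.1],
    [-0.4,0,0,4,-7.1],
    [-0.4,0,0,4,-7.1],
    [-0.4,0,0,4,-7.1],
    [-0.4,0,0,4,-7.1],
  ],
)

```text
time: 3.43
tool_pos: [0.5531, 0.2155, 0.1545]
tcp_rot: [-0.516, -3.098, 0.001]
wrist_force: [-0.2, -0.1, -0.1]
width: 0.3
grip_force: 0.0
```

Request:
jog_arm(
  motion=[
    [-0.4,0,0,4,-7.1],
    [-0.4,0,0,0,0],
  ],
)

```text
time: 3.6
tool_pos: [0.5525, 0.2152, 0.1497]
tcp_rot: [-0.328, -3.122, 0.002]
wrist_force: [-1.8, -0.7, -0.5]
width: 0.302
grip_force: 0.0
```

Run:
```python
from meas import *
st=bot.read_state(); cp=pose("wrist",st); im,d=bot.read_camera("wrist"); save("w1.png",im); P=cloud(cp,d)
h=cv2.cvtColor(im,cv2.COLOR_RGB2HSV); m=(h[...,0]>65)&(h[...,0]<90)&(h[...,1]>100)
q=P[m&(P[...,2]>0.05)&(P[...,2]<0.066)]*1000
print(len(q),cv2.minAreaRect(q[:,:2].astype(np.float32)))
# wall band near TCP
t=st["tool_pos"]*1000; R=cv2.Rodrigues(st["tcp_rot"])[0]; l=(q-t)@R
b=l[(abs(l[:,1])<30)]; print(np.percentile(b,[1,50,99],axis=0).round(1))
```

```text
6529 ((542.070068359375, 164.3268585205078), (113.26250457763672, 105.59276580810547), 77.82110595703125)
[[-52.  -28.7  91. ]
 [ 10.5  -1.6  92.6]
 [ 51.8   4.7  98.3]]
```

View pics/w1.png

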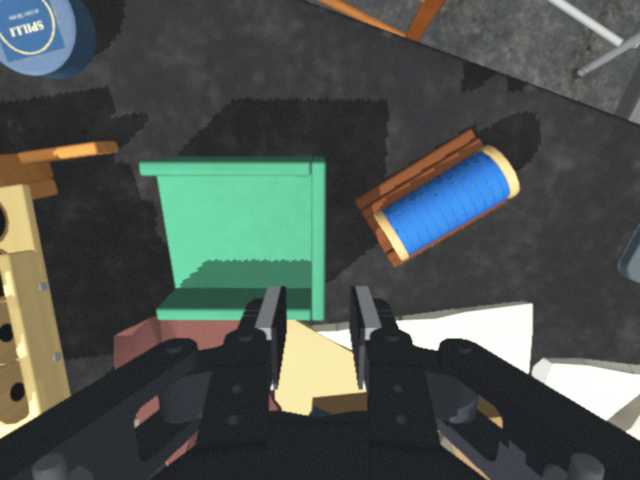

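The wrist view shows the tray's +y wall at columns 313–325, between the two fingers. Its open side faces the track on the left, and the cradle is well clear at (430,200).

Request:
jog_arm(
  motion=[
    [-0.4,0,0,30,0],
    [-0.4,0,0,30,0],
    [-0.4,0,0,30,0],
    [-0.4,0,0,26,0],
    [-0.4,0,0,0,0],
    [-1,0,0,0,0],
    [-1,0,0,0,0],
    [-1,0,0,0,0],
    [-1,0,0,0,0],
    [-1,0,0,0,0],
  ],
)

```text
time: 4.48
tool_pos: [0.554, 0.2159, 0.0363]
tcp_rot: [0.334, 3.123, 0.001]
wrist_force: [-0.4, 0.3, -5.8]
width: 0.093
grip_force: 43.8
```

Request:
jog_arm(
  motion=[
    [-1,0,0,0,-4],
    [-1,0,0,0,-4],
    [-1,0,-8,0,0],
    [-1,0,-10,0,0],
    [-1,0,-10,0,0],
    [-1,0,-10,0,0],
    [-1,0,-10,0,0],
    [-1,0,-10,0,0],
    [-1,0,-10,0,0],
    [-1,0,-8,0,0],
  ],
)

```text
time: 5.32
tool_pos: [0.5481, 0.1385, 0.0355]
tcp_rot: [0.116, 3.139, 0.0]
wrist_force: [0.3, 2.1, -2.5]
width: 0.093
grip_force: 44.2
```

Request:
jog_arm(
  motion=[
    [-1,6,0,0,0],
    [-1,6,0,0,0],
    [-1,6,0,0,0],
    [-1,3,-3,0,0],
    [-1,0,0,0,0],
    [-1,0,0,0,0],
  ],
)

```text
time: 5.82
tool_pos: [0.5258, 0.1386, 0.0355]
tcp_rot: [-0.113, -3.138, 0.0]
wrist_force: [-3.3, 0.3, 3.4]
width: 0.092
grip_force: 45.0
```

```bash
cat > tray.py <<'E'
from meas import *
import sys
im,d=bot.read_camera("top"); save(sys.argv[1],im); P=cloud(pose("top"),d); h=cv2.cvtColor(im,cv2.COLOR_RGB2HSV)
m=(h[...,0]>65)&(h[...,0]<90)&(h[...,1]>100); m[:140]=m[340:]=0; m[:,:200]=m[:,460:]=0
q=P[m&(P[...,2]>0.05)&(P[...,2]<0.066)]*1000
r=cv2.minAreaRect(q[:,:2].astype(np.float32)); c=np.array(r[0])-[471,-31.5]
ex=np.array([.9973,-.0732]);ey=np.array([.0732,.9973]); print(len(q),r,"track",c@ex,c@ey)
E
python3 tray.py t2.png
```

```text
78 ((528.9127197265625, 109.96958923339844), (18.329975128173828, 117.8266372680664), 48.36454391479492) track 47.400781451416016 145.32683242645263
```

Request:
jog_arm(
  motion=[
    [-1,1,-3,0,0],
    [-1,1,-2,0,0],
    [-1,1,-2,0,0],
    [-1,0,0,0,0],
    [-1,0,0,0,0],
  ],
)

```text
time: 6.28
tool_pos: [0.5253, 0.1331, 0.0358]
tcp_rot: [0.116, 3.135, 0.005]
wrist_force: [3.9, 7.2, -2.3]
width: 0.095
grip_force: 44.1
```

Request:
jog_arm(
  motion=[
    [-0.5,0,0,0,0],
    [-0.5,0,0,0,0],
    [-0.5,0,0,0,0],
    [-0.5,0,0,-20,0],
    [-0.5,0,0,-35,0],
    [-0.5,0,0,-35,0],
    [-0.5,4.6,-40,0,0],
    [-0.5,4.6,-40,0,0],
    [-1,4.6,-40,0,0],
    [-1,4.6,-40,0,0],
  ],
)

```text
time: 7.12
tool_pos: [0.4928, -0.0282, 0.1257]
tcp_rot: [0.112, 3.139, -0.001]
wrist_force: [-0.0, -0.2, 0.1]
width: 0.002
grip_force: 0.0
```

Request:
jog_arm(
  motion=[
    [-1,4.6,-40,0,0],
    [-1,4.6,-40,0,0],
    [-1,0,0,0,0],
    [-1,0,0,0,0],
  ],
)

```text
time: 7.45
tool_pos: [0.4776, -0.1081, 0.1253]
tcp_rot: [-0.122, -3.139, 0.0]
wrist_force: [0.0, 0.2, 0.1]
width: 0.001
grip_force: 0.0
```

```bash
python3 tray.py t3.png
python3 - <<'E'
from meas import *
st=bot.read_state(); cp=pose("wrist",st); im,d=bot.read_camera("wrist"); P=cloud(cp,d)*1000; print(st["tool_pos"],st["width"])
top=cv2.imread("pics/t3.png"); save("w3.png",im)
cv2.imwrite("pics/c3.png",np.hstack([cv2.resize(top[130:350,220:460],(440,403)),cv2.resize(cv2.imread("pics/w3.png"),(360,270)).copy() if 0 else cv2.copyMakeBorder(cv2.resize(cv2.imread("pics/w3.png"),(360,270)),0,133,0,0,cv2.BORDER_CONSTANT)]))
E
```

```text
787 ((522.528564453125, 82.52332305908203), (110.57731628417969, 106.70297241210938), 85.7369384765625) track 43.042930081176756 117.48735100479125
[ 0.47791486 -0.10663265  0.12518191] 0.001711049024946212
```

View pics/c3.png

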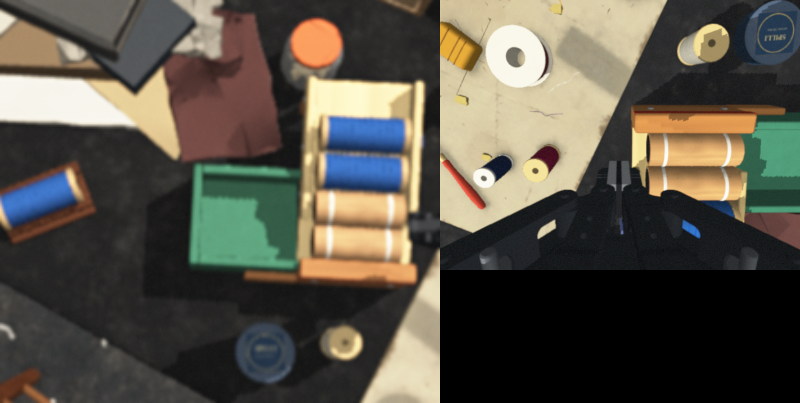

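The left panel shows the tray snug against the fence and the track, with both cores and both blue spools on the track. The right panel shows the shut fingers at about (618,180), beside the cores' -y ends.

Run:
```python
from meas import *
O=np.array([472.5,-31]);ex=np.array([.9973,-.0732]);ey=np.array([.0732,.9973])
st=bot.read_state(); cp=pose("wrist",st); im,d=bot.read_camera("wrist"); P=cloud(cp,d)*1000; q=P.reshape(-1,3)
t=np.c_[(q[:,:2]-O)@ex,(q[:,:2]-O)@ey,q[:,2]]
m=(abs(t[:,1])<55)&(t[:,0]>3)&(t[:,0]<33)&(t[:,2]>60)&(t[:,2]<85); c=t[m]; print(m.sum(),np.percentile(c,[1,50,99],axis=0).round(1))
top=c[c[:,2]>np.percentile(c[:,2],75)]; print("crest x",np.median(top,0).round(1))
m=(abs(t[:,1])<58)&(t[:,0]>-30)&(t[:,0]<3)&(t[:,2]>58)&(t[:,2]<72); c=t[m]; print("stop",np.percentile(c,[1,50,99],axis=0).round(1))
tt=(np.array(st["tool_pos"])*1000)[:2]-O; print("tcp in track",tt@ex,tt@ey, np.degrees(2*np.arctan2(*st["tcp_rot"][1::-1])))
```

```text
7993 [[  3.2 -45.3  64.2]
 [ 14.4  -1.1  73.1]
 [ 32.2  43.8  75.6]]
crest x [15.8 -0.3 74.6]
stop [[-22.  -56.5  59.5]
 [-10.5  -1.3  65.1]
 [  2.7  55.4  68.8]]
tcp in track 11.114765143381206 -74.07001076040056 -184.23232775409494
```

Request:
jog_arm(
  motion=[
    [-1,-3.5,0,25,0],
    [-1,0,0,25,0],
    [-1,0,0,25,0],
    [-1,0,5,0,0],
    [-1,0,8,0,0],
    [-1,0,8,0,0],
    [-1,0,8,0,0],
    [-1,0,8,0,0],
    [-1,0,8,0,0],
    [-1,0,8,0,0],
  ],
)

```text
time: 8.43
tool_pos: [0.4868, -0.0522, 0.0515]
tcp_rot: [0.114, 3.137, -0.0]
wrist_force: [0.3, -0.5, 0.7]
width: 0.0
grip_force: 0.3
```

Request:
jog_arm(
  motion=[
    [-1,0,8,0,0],
    [-1,0,8,0,0],
    [-1,0,8,0,0],
    [-1,0,8,0,0],
    [-1,0,8,0,0],
    [-1,0,8,0,0],
    [-1,0,8,0,0],
  ],
)

```text
time: 9.02
tool_pos: [0.4896, 0.0036, 0.0501]
tcp_rot: [-0.115, -3.139, -0.0]
wrist_force: [-0.3, -0.5, -0.2]
width: -0.001
grip_force: 0.1
```

Run:
```python
from meas import *
st=bot.read_state(); O=np.array([471.5,-31]);tt=(np.array(st["tool_pos"])*1000)[:2]-O; print(tt@[.9973,-.0732],tt@[.0732,.9973],st["tool_pos"],st["wrist_force"])
im,d=bot.read_camera("scene"); im2,_=bot.read_camera("top"); 
save("c4.png",np.hstack([cv2.resize(im[230:370,230:480],(450,252)),cv2.resize(im2[165:297,270:460],(350,243))[:].copy() if 0 else cv2.copyMakeBorder(cv2.resize(im2[165:297,270:460],(350,243)),0,9,0,0,cv2.BORDER_CONSTANT)]))
```

```text
15.499182695095323 35.79210014776109 [0.48957794 0.00356211 0.05009564] [-0.25699198 -0.45878529 -0.19961713]
```

View pics/c4.png

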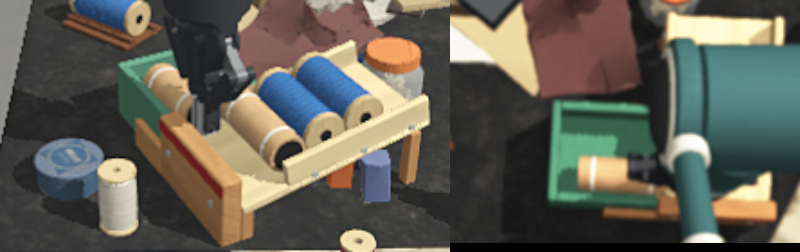

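The left panel shows the first core mostly in the tray at (165,88), with the second core at (262,130) held back by the finger. I'll continue pushing.

Request:
jog_arm(
  motion=[
    [-1,0,8,0,0],
    [-1,0,7,0,0],
    [-1,0,3,0,0],
    [-1,0,0,0,0],
    [-1,0,0,0,0],
    [-1,0,0,0,0],
  ],
)

```text
time: 9.62
tool_pos: [0.491, 0.0206, 0.0502]
tcp_rot: [-0.114, -3.139, -0.0]
wrist_force: [-0.7, -1.0, -0.3]
width: -0.002
grip_force: 0.2
```

Run:
```python
from meas import *
st=bot.read_state(); O=np.array([471.5,-31]);ex=np.array([.9973,-.0732]);ey=np.array([.0732,.9973]);tt=(np.array(st["tool_pos"])*1000)[:2]-O; print(tt@ex,tt@ey,st["tool_pos"],st["wrist_force"])
im,d=bot.read_camera("top"); P=cloud(pose("top"),d)*1000; h=cv2.cvtColor(im,cv2.COLOR_RGB2HSV)
m=(h[...,0]>5)&(h[...,0]<25)&(h[...,1]>50)&(h[...,2]>100)
X=(P[...,:2]-O)@ex;Y=(P[...,:2]-O)@ey; m&=(X>-5)&(X<86)&(Y>55)&(Y<170)&(P[...,2]>35)
print(m.sum(),np.percentile(np.c_[X[m],Y[m],P[m][:,2]],[2,50,98],axis=0).round(1))
```

```text
15.66487434141254 52.919115182639466 [0.49099693 0.02063134 0.05023439] [-0.6805708  -0.95842695 -0.34120653]
488 [[ 28.   66.4  49. ]
 [ 45.4 124.8  59.8]
 [ 61.7 155.6 411.4]]
```

Request:
jog_arm(
  motion=[
    [-1,0,5,0,0],
    [-1,0,7,0,0],
    [-1,0,4,0,0],
    [-1,0,0,0,0],
    [-1,0,0,-25,0],
    [-1,0,0,-40,0],
    [-1,0,-30,-10,0],
    [-1,0,-40,0,0],
    [-1,0,-40,0,0],
    [-1,0,-34,0,0],
  ],
)

```text
time: 10.5
tool_pos: [0.4821, -0.1088, 0.1263]
tcp_rot: [0.112, 3.138, -0.002]
wrist_force: [0.0, -0.2, 0.2]
width: 0.002
grip_force: 0.0
```

```bash
cat > chk.py <<'E'
from meas import *
import sys
st=bot.read_state(); O=np.array([471.5,-31]);ex=np.array([.9973,-.0732]);ey=np.array([.0732,.9973]);tt=(np.array(st["tool_pos"])*1000)[:2]-O; print(tt@ex,tt@ey,st["tool_pos"],st["wrist_force"],st["time"])
L=[]
for n,(a,b,c,e) in (("scene",(230,370,230,480)),("top",(165,297,270,460))):
    im,d=bot.read_camera(n); L.append(cv2.resize(im[a:b,c:e],(400,300))); P=cloud(pose(n),d)*1000
    X=(P[...,:2]-O)@ex;Y=(P[...,:2]-O)@ey; h=cv2.cvtColor(im,cv2.COLOR_RGB2HSV)
    tan=(h[...,0]>5)&(h[...,0]<25)&(h[...,1]>50)&(h[...,2]>100); blue=(h[...,0]>100)&(h[...,0]<125)&(h[...,1]>150)
    for nm,m in (("tray tan",tan&(X>-3)&(X<84)&(Y>61)&(Y<163)&(P[...,2]>36)&(P[...,2]<80)),("stop tan",tan&(X>3)&(X<34)&(abs(Y)<50)&(P[...,2]>50)&(P[...,2]<85)),("blue",blue&(X>0)&(X<190)&(abs(Y)<55)&(P[...,2]>50)&(P[...,2]<125))):
        if m.sum()>20: print(n,nm,m.sum(),np.percentile(np.c_[X[m],Y[m],P[m][:,2]],[2,50,98],axis=0).round(0).tolist())
save(sys.argv[1],np.hstack(L))
E
python3 chk.py c5.png
```

```text
16.25050959348215 -76.77575362700179 [ 0.48208701 -0.10876068  0.12626706] [ 0.03441989 -0.18900055  0.19763431] 10.5
scene tray tan 486 [[46.0, 82.0, 40.0], [55.0, 115.0, 55.0], [83.0, 154.0, 60.0]]
scene stop tan 537 [[3.0, -44.0, 60.0], [13.0, -5.0, 73.0], [33.0, 44.0, 77.0]]
scene blue 778 [[33.0, -36.0, 68.0], [46.0, -9.0, 82.0], [99.0, 36.0, 93.0]]
top tray tan 685 [[53.0, 66.0, 48.0], [66.0, 109.0, 56.0], [83.0, 153.0, 61.0]]
top stop tan 718 [[3.0, -43.0, 64.0], [17.0, 1.0, 72.0], [33.0, 46.0, 77.0]]
top blue 1315 [[40.0, -34.0, 75.0], [70.0, -0.0, 85.0], [107.0, 35.0, 93.0]]
```

View pics/c5.png

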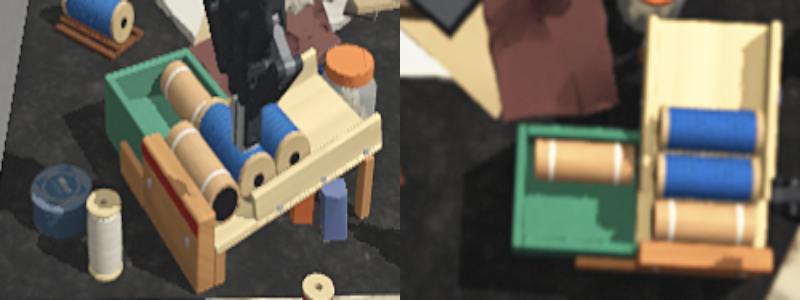

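The first core is in the tray at (585,160), centred at about y=109 mm of the track. The second core lies at the stop at (705,220).

Request:
jog_arm(
  motion=[
    [-1,1,0,26,0],
    [-1,0,0,25,0],
    [-1,0,0,25,0],
    [-1,0,7,0,0],
    [-1,0,8,0,0],
    [-1,0,8,0,0],
    [-1,0,8,0,0],
    [-1,0,8,0,0],
    [-1,0,8,0,0],
    [-1,0,8,0,0],
  ],
)

```text
time: 11.43
tool_pos: [0.4859, -0.0511, 0.0505]
tcp_rot: [0.113, 3.137, -0.0]
wrist_force: [0.2, -0.3, 0.1]
width: -0.003
grip_force: 0.3
```

Request:
jog_arm(
  motion=[
    [-1,0,8,0,0],
    [-1,0,8,0,0],
    [-1,0,8,0,0],
    [-1,0,8,0,0],
    [-1,0,8,0,0],
    [-1,0,8,0,0],
    [-1,0,8,0,0],
    [-1,0,8,0,0],
    [-1,0,8,0,0],
    [-1,0,4,0,0],
  ],
)

```text
time: 12.27
tool_pos: [0.4902, 0.0248, 0.0491]
tcp_rot: [-0.113, -3.139, -0.0]
wrist_force: [0.6, 0.2, 0.0]
width: -0.002
grip_force: 0.1
```

Request:
jog_arm(
  motion=[
    [-1,0,2.5,0,0],
    [-1,0,0,0,0],
    [-1,0,0,0,0],
    [-1,0,0,0,0],
    [-1,0,0,0,0],
  ],
)

```text
time: 12.68
tool_pos: [0.4904, 0.0261, 0.0492]
tcp_rot: [-0.115, -3.139, -0.0]
wrist_force: [-0.2, 0.4, -0.3]
width: 0.0
grip_force: 0.3
```

```bash
python3 chk.py c6.png
```

```text
14.668192699367852 58.29746993068931 [0.49039661 0.02606832 0.04923527] [-0.24117047  0.38656165 -0.32111035] 12.6833
scene tray tan 421 [[-0.0, 70.0, 46.0], [9.0, 116.0, 60.0], [79.0, 161.0, 67.0]]
scene stop tan 266 [[12.0, -42.0, 50.0], [22.0, -39.0, 69.0], [33.0, 48.0, 83.0]]
scene blue 1322 [[14.0, -34.0, 64.0], [52.0, 2.0, 80.0], [84.0, 38.0, 89.0]]
top tray tan 862 [[6.0, 87.0, 49.0], [40.0, 130.0, 58.0], [82.0, 160.0, 67.0]]
top stop tan 43 [[14.0, -40.0, 58.0], [18.0, -36.0, 73.0], [27.0, -21.0, 82.0]]
top blue 35 [[20.0, -31.0, 69.0], [23.0, -25.0, 77.0], [27.0, -18.0, 80.0]]
```

Both cores appear to be in the tray, so I lift the finger straight up and back away so the full spool can roll down.

Request:
jog_arm(
  motion=[
    [-1,0,0,-8,0],
    [-1,0,0,-20,0],
    [-1,0,0,-40,0],
    [-1,0,0,-30,0],
    [-1,0,0,-20,0],
    [-1,-10,40,0,0],
    [-1,-10,40,0,0],
    [-1,-10,40,0,0],
    [-1,-10,40,0,0],
  ],
)

```text
time: 13.53
tool_pos: [0.543, 0.1842, 0.1688]
tcp_rot: [0.116, 3.137, 0.001]
wrist_force: [0.8, -0.9, 0.7]
width: -0.001
grip_force: 0.0
```

```bash
python3 chk.py c7.png; python3 tray.py t7.png
```

```text
55.538242061510566 219.89999967586246 [0.54298743 0.18424829 0.16878408] [ 0.77540262 -0.86535589  0.74528335] 13.5333
scene tray tan 984 [[1.0, 74.0, 43.0], [29.0, 116.0, 58.0], [82.0, 160.0, 66.0]]
scene stop tan 307 [[4.0, -40.0, 51.0], [17.0, -38.0, 69.0], [33.0, 50.0, 80.0]]
scene blue 1293 [[1.0, -31.0, 65.0], [39.0, 5.0, 78.0], [67.0, 40.0, 87.0]]
top tray tan 230 [[29.0, 68.0, 48.0], [55.0, 148.0, 57.0], [83.0, 161.0, 65.0]]
top stop tan 77 [[3.0, -39.0, 55.0], [14.0, -35.0, 76.0], [34.0, 48.0, 80.0]]
top blue 1302 [[7.0, -31.0, 70.0], [43.0, 4.0, 79.0], [74.0, 39.0, 87.0]]
243 ((560.2581176757812, 93.46005249023438), (60.26713562011719, 132.0032501220703), 27.6983585357666) track 79.87004491577147 131.1563545623779
```

View pics/c7.png

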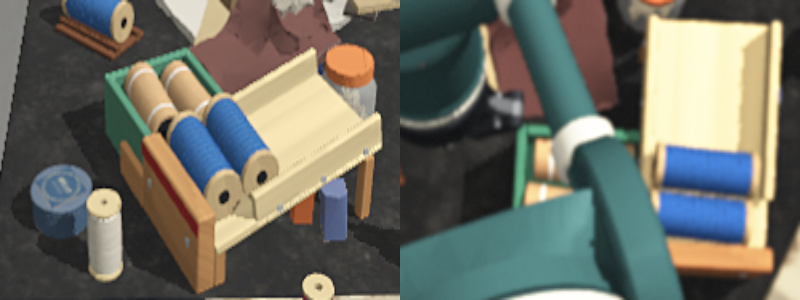

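The left panel shows both cores in the tray at (150,95) and (185,90), with the two blue spools rolled down to the stop. I'm going to the cradle next.

Request:
jog_arm(
  motion=[
    [0.6,0,40,0,0],
    [0.6,0,40,0,0],
    [0.6,0,40,0,0],
    [0.6,0,0,0,7.1],
    [0.6,0,0,0,7.1],
    [0.6,0,0,0,7.1],
    [0.6,0,0,0,7.1],
    [0.6,0,0,0,7.1],
    [0.6,0,0,0,7.1],
    [0.6,0,0,0,7.1],
  ],
)

```text
time: 14.52
tool_pos: [0.5508, 0.3007, 0.1676]
tcp_rot: [1.433, 2.795, -0.001]
wrist_force: [0.0, -0.0, 0.3]
width: 0.799
grip_force: 0.0
```

Request:
jog_arm(
  motion=[
    [0.6,0,0,0,7.1],
    [0.6,0,0,0,7.1],
    [0.6,0,0,0,0],
    [0.6,0,0,0,0],
  ],
)

```text
time: 14.85
tool_pos: [0.5508, 0.3012, 0.1676]
tcp_rot: [1.755, 2.605, -0.001]
wrist_force: [0.4, -1.5, 0.0]
width: 0.795
grip_force: 0.0
```

Run:
```python
from meas import *
st=bot.read_state(); cp=pose("wrist",st); im,d=bot.read_camera("wrist"); P=cloud(cp,d); save("w8.png",im)
h=cv2.cvtColor(im,cv2.COLOR_RGB2HSV); m=(h[...,0]>100)&(h[...,0]<125)&(h[...,1]>150)
n,l,s,c=cv2.connectedComponentsWithStats(m.astype(np.uint8)); t=np.array(st["tool_pos"])*1000; R=cv2.Rodrigues(st["tcp_rot"])[0]
print(t,np.degrees(2*np.arctan2(*st["tcp_rot"][1::-1])))
for i in range(1,n):
    if s[i,4]>400:
        cnt=cv2.findContours((l==i).astype(np.uint8),0,2)[0][0].reshape(-1,2); W=onplane(cp,cnt,.03)*1000
        r=cv2.minAreaRect(W[:,:2].astype(np.float32)); q=P[l==i]*1000; q=q[q[:,2]>np.nanpercentile(q[:,2],60)]
        print(s[i],c[i],"plane",r,"crest",np.nanmedian(q,0), "tool",(np.nanmedian(q,0)-t)@R, (np.array([*r[0],27])-t)@R)
```

```text
[550.80694648 301.21715094 167.57303748] 112.05889599055115
[ 295  172   51  106 4935] [319.12158055 223.29138804] plane ((551.721435546875, 302.5293273925781), (36.41105270385742, 80.68547821044922), 20.631885528564453) crest [549.82706853 308.23424517  43.66174315] tool [  6.91649554   1.74690501 123.90851079] [  0.92379975   1.36271681 140.57249574]
```

View pics/w8.png

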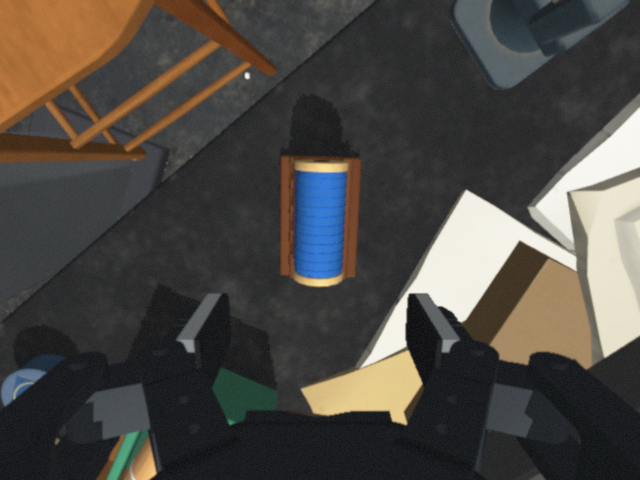

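The spool is upright in the wrist view, with blue rows 172–277 and columns 295–346, centred between the fingers. I shift 5 mm along its axis and descend.

Request:
jog_arm(
  motion=[
    [0.35,5.5,1.5,0,0],
    [0.35,0,0,36,0],
    [0.35,0,0,36,0],
    [0.35,0,0,36,0],
    [0.35,0,0,25,0],
    [0.35,0,0,14,0],
    [0.35,0,0,7,0],
    [0.35,0,0,0,0],
  ],
)

```text
time: 15.57
tool_pos: [0.5493, 0.3079, 0.0119]
tcp_rot: [-1.757, -2.603, 0.004]
wrist_force: [-0.6, -0.6, -0.2]
width: 0.676
grip_force: 0.0
```

Request:
jog_arm(
  motion=[
    [-1,0,0,0,0],
    [-1,0,0,0,0],
    [-1,0,0,0,0],
    [-1,0,0,0,0],
    [-1,0,0,0,0],
  ],
  force=35,
)

```text
time: 15.98
tool_pos: [0.5512, 0.3089, 0.0154]
tcp_rot: [1.758, 2.602, 0.004]
wrist_force: [-2.6, -1.3, 7.1]
width: 0.455
grip_force: 35.6
```

Request:
jog_arm(
  motion=[
    [-1,0,0,-10,0],
    [-1,0,0,-20,0],
    [-1,0,0,-30,0],
    [-1,0,0,-35,0],
    [-1,0,0,-35,0],
    [-1,0,0,0,6.6],
    [-1,0,0,0,6.6],
    [-1,0,0,0,6.6],
    [-1,0,0,0,6.5],
    [-1,0,0,0,0],
  ],
)

```text
time: 16.82
tool_pos: [0.5506, 0.3083, 0.1443]
tcp_rot: [2.307, 2.132, 0.003]
wrist_force: [-0.6, 0.1, -0.6]
width: 0.455
grip_force: 35.4
```

Run:
```python
from meas import *
st=bot.read_state(); cp=pose("wrist",st); im,d=bot.read_camera("wrist"); P=cloud(cp,d)*1000; save("w9.png",im)
t=np.array(st["tool_pos"])*1000; R=cv2.Rodrigues(st["tcp_rot"])[0]; L=(P-t)@R
yaw=np.degrees(2*np.arctan2(*st["tcp_rot"][1::-1]))%360; print(t,yaw,st["width"],st["grip_force"])
m=(abs(L[...,1])<17)&(L[...,2]>-45)&(L[...,2]<15)&(abs(L[...,0])<70); h=cv2.cvtColor(im,cv2.COLOR_RGB2HSV)
bl=m&(h[...,0]>100)&(h[...,0]<125)&(h[...,1]>150)
for k in (m,bl): print(k.sum(),np.percentile(L[k],[1,50,99],axis=0).round(1).tolist())
y=np.radians(yaw); D=np.array([471.5+141.6,-41.4])-t[:2]; print("to (142,0):",D@[np.cos(y),np.sin(y)],D@[np.sin(y),-np.cos(y)])
```

```text
[550.55234977 308.3127386  144.33830388] 85.4721863524113 0.45457697885589377 35.36179840564728
20098 [[-28.2, -16.5, -29.8], [13.8, 0.3, -26.6], [42.8, 16.6, 1.0]]
16384 [[-28.5, -16.5, -29.6], [6.7, -0.1, -26.8], [35.3, 16.6, -17.5]]
to (142,0): -343.6836292824553 89.95983021553752
```

View pics/w9.png

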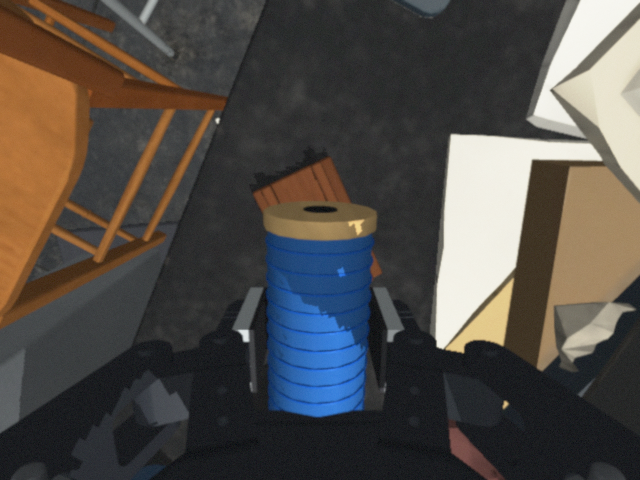

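The spool is held square between the fingers, with its far flange at (320,215), about 43 mm from the tool centre. So it is centred to within about 2 mm, and I carry it over the track.

Request:
jog_arm(
  motion=[
    [-1,-38,10,0,0],
    [-1,-38,10,0,0],
    [-1,-38,10,0,0],
    [-1,-38,10,0,0],
    [-1,-38,10,0,0],
    [-1,-38,10,0,0],
    [-1,-38,10,0,0],
    [-1,-38,10,0,0],
    [-1,-38,10,0,0],
    [-1,0,0,0,0],
  ],
)

```text
time: 17.7
tool_pos: [0.6153, -0.0467, 0.1441]
tcp_rot: [2.303, 2.13, -0.001]
wrist_force: [-0.3, 0.6, -0.5]
width: 0.457
grip_force: 35.4
```

Request:
jog_arm(
  motion=[
    [-1,0,0,25,0],
    [-1,0,0,10,0],
    [-1,0,0,0,0],
    [-1,0,0,0,0],
  ],
)

```text
time: 18.03
tool_pos: [0.6125, -0.039, 0.1071]
tcp_rot: [-2.301, -2.136, 0.003]
wrist_force: [0.3, -0.2, -0.6]
width: 0.451
grip_force: 35.5
```

```bash
python3 chk.py c10.png
python3 - <<'E'
from meas import *
O=np.array([471.5,-31]);ex=np.array([.9973,-.0732]);ey=np.array([.0732,.9973])
st=bot.read_state(); cp=pose("wrist",st); im,d=bot.read_camera("wrist"); P=cloud(cp,d)*1000
X=(P[...,:2]-O)@ex;Y=(P[...,:2]-O)@ey;Z=P[...,2]
# walls: tops above floor+14
m=(X>115)&(X<185)&(Z>36+.176*X+15)&(Z<36+.176*X+28)
for s in (-1,1):
    k=m&(s*Y>44)&(s*Y<66); print(s,k.sum(),np.percentile(Y[k],[2,50,98]).round(1) if k.any() else 0)
E
```

```text
141.23536015089186 2.3131959440356895 [ 0.61252821 -0.03903175  0.10710801] [ 0.31284769 -0.16719412 -0.63281978] 18.0333
scene tray tan 1006 [[1.0, 74.0, 43.0], [29.0, 115.0, 58.0], [82.0, 159.0, 66.0]]
scene stop tan 307 [[3.0, -41.0, 51.0], [17.0, -38.0, 69.0], [33.0, 49.0, 80.0]]
scene blue 1393 [[1.0, -33.0, 64.0], [40.0, 2.0, 78.0], [121.0, 40.0, 122.0]]
top tray tan 1506 [[7.0, 68.0, 49.0], [41.0, 114.0, 59.0], [82.0, 159.0, 66.0]]
top stop tan 123 [[3.0, -39.0, 56.0], [15.0, 10.0, 76.0], [33.0, 50.0, 81.0]]
top blue 1315 [[7.0, -31.0, 70.0], [38.0, 4.0, 79.0], [75.0, 39.0, 87.0]]
-1 417 [-59.7 -54.2 -51.9]
1 3140 [49.9 54.1 57.7]
```

Request:
jog_arm(
  motion=[
    [-1,-1,0,15,0],
    [-1,0,0,10,0],
    [-1,0,0,8,0],
    [-1,0,0,0,0],
    [-1,0,0,0,0],
  ],
)

```text
time: 18.6
tool_pos: [0.6131, -0.0404, 0.0746]
tcp_rot: [-2.303, -2.135, 0.002]
wrist_force: [0.1, -1.1, -1.7]
width: 0.454
grip_force: 35.5
```

Request:
jog_arm(
  motion=[
    [0.3,0,0,1,0],
    [0.3,0,0,0,0],
    [0.3,0,0,0,0],
    [0.3,0,0,0,0],
    [0.3,0,0,-5,0],
    [0.3,0,0,-8,0],
    [0.3,0,0,-10,0],
    [0.3,0,0,-15,0],
    [0.3,0,0,-25,0],
    [0.3,0,0,-35,0],
  ],
)

```text
time: 19.43
tool_pos: [0.6117, -0.0404, 0.1714]
tcp_rot: [-2.302, -2.133, 0.005]
wrist_force: [-0.7, -0.4, -0.3]
width: 0.648
grip_force: 0.0
```

Request:
jog_arm(
  motion=[
    [0.3,0,0,-30,0],
    [0.3,-38,0,0,0],
    [0.3,-38,0,0,0],
    [0.3,-38,0,0,0],
    [0.3,-38,0,0,0],
    [0.3,-38,0,0,0],
    [0.3,-38,0,0,0],
    [0.3,0,0,0,0],
  ],
)

```text
time: 20.1
tool_pos: [0.5958, -0.275, 0.2041]
tcp_rot: [2.306, 2.126, -0.003]
wrist_force: [-0.4, 0.9, 0.9]
width: 0.651
grip_force: 0.0
```

```bash
python3 chk.py c11.png; python3 tray.py t11.png
```

```text
141.79900366728694 -234.29338659467734 [ 0.59577015 -0.27504889  0.20405982] [-0.42343219  0.93727177  0.92748297] 20.1
scene tray tan 976 [[1.0, 74.0, 43.0], [29.0, 116.0, 58.0], [82.0, 159.0, 66.0]]
scene stop tan 278 [[3.0, -40.0, 51.0], [16.0, -38.0, 71.0], [33.0, 49.0, 81.0]]
scene blue 1955 [[1.0, -34.0, 66.0], [48.0, 3.0, 80.0], [103.0, 39.0, 93.0]]
top tray tan 1447 [[7.0, 68.0, 49.0], [40.0, 114.0, 59.0], [82.0, 159.0, 66.0]]
top stop tan 114 [[4.0, -39.0, 57.0], [15.0, 17.0, 76.0], [34.0, 50.0, 82.0]]
top blue 1970 [[7.0, -33.0, 70.0], [59.0, 2.0, 83.0], [112.0, 38.0, 94.0]]
726 ((522.51025390625, 82.67247009277344), (111.43439483642578, 106.52910614013672), 85.57839965820312) track 43.0137514099121 117.63475500946045
```

View pics/c11.png

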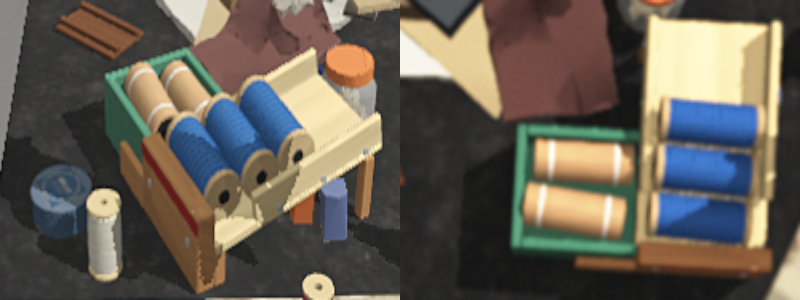

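Three blue spools queue on the track at the right of the view, both cores lie in the tray, and the bystanders are untouched. I'm handing in.

```bash
python3 -c "
from workcell import bot
print(bot.finish_job())"
```

```text
the job is handed in; nothing more can be done
None
```

I handed the job in at about 20 s of robot time, and no verdict came back. In the last pictures the tray sat in its corner with both cores in it, the three blue spools queued at the stop with the new one last, and the jar, white thread spool and pin tin looked undisturbed.

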